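Load the instrument steriliser dock by kind

TASK

Switch the steriliser dock off by pushing its lever fully away from you, then stand every probe and pestle lying on the bench, thick end down, in whichever of the dock's two pots already holds one of its own kind (which pot that is changes; leaning on the rim is fine). When all are in, pull the lever fully back to switch the dock on again; leave the kept instruments in their pots and the other things on the bench where they are.

Things in the scene. Friction and masses are not known exactly. Their poses are not given: they have to be found in the camera images.
- dock: steriliser dock, fixed: white base with two open steel pots side by side, 160 mm (its y) by 76 mm (its x), 110 mm high. Origin: centre of its underside on the bench; x points away from the robot at yaw 0, y left, z up. A neck 18 mm high joins its -y end to the lever's block (70 x 50 mm, 25 mm high), centred at y = -145 mm
- pot_left (a point): centre of the mouth of the left (dock +y) pot, at rim height, 110 mm above the bench, at dock y = +39 mm. The pot is 68 mm (dock x) by 74 mm (dock y) inside, walls 4 mm, inner floor 75 mm below the rim
- pot_right (a point): centre of the mouth of the right (dock -y) pot, same size, at dock y = -39 mm
- lever (a joint): the dock's toggle lever on the block at the dock's -y end: 0 = leaning fully to the dock's -x (towards the robot), steriliser ON; 1.0 rad = leaning fully to the dock's +x (away from the robot), steriliser OFF. It stays where it is left, and yields to a push of about 1 N. Turns about the dock's y axis through a pivot 22 mm above the bench at dock x = 0, y = -145 mm
- lever_tip (a point): centre of the ball, 26 mm in diameter, at the end of the lever, 80 mm from the pivot on a 10 mm thick stick
- probe1: loose steel hand probe, 120 mm long, 50 g: square aluminium handle 14 x 14 x 65 mm at the thick end, square steel stem 8 x 8 x 55 mm at the thin end, centre of mass about 38 to 44 mm from the thick end. Origin on its axis, 60 mm from either end; z axis runs along it from the thick end to the thin end; lying, it rests on the handle, stem 3 mm off the bench. May be absent
- probe2: loose steel hand probe, 120 mm long, 50 g: square aluminium handle 14 x 14 x 65 mm at the thick end, square steel stem 8 x 8 x 55 mm at the thin end, centre of mass about 38 to 44 mm from the thick end. Origin on its axis, 60 mm from either end; z axis runs along it from the thick end to the thin end; lying, it rests on the handle, stem 3 mm off the bench. May be absent
- probe3: loose steel hand probe, 120 mm long, 50 g: square aluminium handle 14 x 14 x 65 mm at the thick end, square steel stem 8 x 8 x 55 mm at the thin end, centre of mass about 38 to 44 mm from the thick end. Origin on its axis, 60 mm from either end; z axis runs along it from the thick end to the thin end; lying, it rests on the handle, stem 3 mm off the bench. May be absent
- pestle1: loose white ceramic pestle, 100 mm long, 70 g: square blunt head 24 x 24 x 36 mm at the thick end, square stem 12 x 12 x 64 mm at the thin end, centre of mass about 24 mm from the thick end. Origin on its axis, 50 mm from either end; z axis runs along it from the thick end to the thin end; lying, it rests on the head, stem 6 mm off the bench. May be absent
- pestle2: loose white ceramic pestle, 100 mm long, 70 g: square blunt head 24 x 24 x 36 mm at the thick end, square stem 12 x 12 x 64 mm at the thin end, centre of mass about 24 mm from the thick end. Origin on its axis, 50 mm from either end; z axis runs along it from the thick end to the thin end; lying, it rests on the head, stem 6 mm off the bench. May be absent
- probe_kept: probe of the same kind and size as probe1, standing thin end up in one of the two pots from the start; origin and axes as probe1
- pestle_kept: pestle of the same kind and size as pestle1, standing thin end up in the other pot from the start; origin and axes as pestle1
- pill_jar: small jar, 38 mm diameter, 45 mm high, standing among the instruments; not part of the job. Origin: centre of its underside
- slip_box: white box, 60 x 75 x 35 mm; not part of the job. Origin: centre of its underside
- petri: flat round dish, 80 mm diameter, 16 mm high; not part of the job. Origin: centre of its underside
- stain_jar: stain jar, 52 mm diameter, 60 mm high; not part of the job. Origin: centre of its underside
- reagent: white bottle, 60 mm diameter, 140 mm high; not part of the job. Origin: centre of its underside
- beaker: glass beaker, 70 mm diameter, 80 mm high; not part of the job. Origin: centre of its underside
Things that resemble listed ones, but are neither listed nor needed, are in the scene too. Leave any blue or purple look-alike of the probe2 alone.

How it is judged:
By the outcome, as a careful person would: the job done as asked, in the order asked, and still so for the second after the job is handed in, with the robot touching nothing.
Of probe1, probe2, probe3, pestle1, pestle2 only 3 to 5 are there at a start; the rules pass over those that are not, and their reading is None.
At some moment in a run one of probe1, probe2, probe3, pestle1, pestle2 may be knocked a few centimetres aside while the robot is not near it.
Once in a run the grip may slacken for a moment while it holds something.
It also fails if it takes over 210 s, if anything falls off the work surface, if the arm or the gripper's body presses on something with over 40 N, if the wrist force passes 120 N, or if a joint passes its speed limit or range.

ROBOT

A 6-joint arm with a two-finger parallel gripper is mounted at the origin on the work surface. World frame = base frame: x ahead of the robot, y to its left, z up, the work surface at z = 0. Lengths are in mm, angles in degrees, forces in N, time in s.
With the tool pointing down it reaches from about 350 to 850 mm from the base axis. Payload 8.1 kg.
Tool frame: the origin (TCP) lies midway between the tips of the shut fingers; the grasp point (between the pads) lies 19 mm behind it (r.pinch_z is the distance from the TCP to the grasp point, in mm); z points along the fingers, y is the line along which they close (so a half turn about z gives the same grasp; the last joint's range is limited). The gripper opens to 85 mm and grips with 20 to 120 N. Pads are 22 mm wide; open, the fingers measure 114 mm over their backs; the gripper's body (76 mm by 85 mm) begins 54 mm behind the grasp point. The pads swing forward as they close: fully open they stand 13 mm farther back than shut.
Start: joints at [-4.893, 7.471, 85.268, -0, 87.261, -4.893], TCP at [600.004, 0.022, 231.292] pointing down, gripper open.
Joint ranges: [-169.43, 169.43], [-51.17, 129.36], [1.28, 143.12], [-76.62, 256.62], [0, 156.53], [-152.29, 152.29]. Speed limits (degrees/s): [136.94, 136.94, 159.86, 180, 180, 180].

INTERFACE

Orientations are given as [roll, pitch, yaw] about the fixed x, y, z axes, in that order (R = Rz(yaw) Ry(pitch) Rx(roll)).
In Python, from bench import sensors, optics, job, r gives the robot as it stands.
- The arm moves only by the tool play_rows, never from a script. Its argument "motion" is a list that holds one entry, the list of rows, each a list of 6 numbers: the shift along the tool's x, y, z in cm, then the turn, a rotation vector about the tool's x, y, z in degrees. In form: [[[x, y, z, ax, ay, az], ...]]. A call has 1 to 5 rows; each row is the pose to reach, as a shift and turn from the pose commanded when the call began, along the tool's axes at that moment; what a row does not reach only later rows make up. A row lasts 1/10 s, in which the tool goes at most 50 mm and 8.59 degrees, less where a joint would pass 70% of its speed; a pose out of reach is approached as far as the arm can. A call with a gripper value outside its range is refused whole. "jaw" is the opening, from 0 (shut) to 1 (fully open), set as the call begins (left out, the last holds). The fingers move at their own pace and stop on an object; "squeeze" is the grip in N (left out, the last holds). Time passes only in rows, so rows that repeat a pose let the fingers close. It gives the time, the measured TCP pose, the force, the opening and the grip force at its end, in the units of the state.
- sensors.sense(): the state, without advancing time (a new reading comes with each control period).
- optics.snapshot(name): name is "scene" or "side" or "wrist"; returns a dict with "pixels" (420x560x3 uint8, red, green, blue), "mtx" (3x3 intrinsics, pixels), "k1" (the pictures are not rectified: a ray, as slopes to the right and down, at radius r is drawn at 1 + k1 r^2 times it, then the intrinsics apply), "R" (3x3) and "t" (3): a world point X has camera coordinates R X + t; the wrist camera has in their place "T_tool_cam" (4x4, takes a point from camera to tool coordinates, whose origin is the TCP and whose axes are the flange's). Camera axes: x right, y down, z forward; pixel columns grow to the right and rows downward; lengths in mm; the calibration is good to about 2 mm. A picture is of the moment at which its call begins: read the wrist's pose just before it. There is no depth.
- job.hand_in(): hands the job in; it is judged then, once.
The state is a dict: "time": time; "joint_pos": joint angles; "qd": joint speeds; "joint_efforts": joint torques, N m; "tool_pos": TCP position; "tcp_rot": TCP orientation; "ft_force": force on the tool from outside, world axes, zero at the start; "wrist_torque": the same for the moment, N m; "finger_gap": finger opening in mm; "grip_force": force on a finger pad.
Only numpy, scipy, OpenCV 4.12 (cv2) and the standard library are available. Lean on these libraries where they do the work, as an engineer would, in place of code of your own. Each camera call takes 0.05 s, during which the arm holds its last target. There are 200 camera calls.

## Working session

There is one attempt and no reset: what is moved stays moved. The work goes in short steps, Python scripts to look and compute and a tool call to move; the robot and the scene stay as the last step left them, time stands still between calls to the robot, and variables do not carry over. Pictures are saved under pics/ and viewed, at most 14 in all, crops included, and the job is handed in when it is done.

Besides the shell and the picture viewer there is one more tool, called after "Emit:" as name([rows], argument=value, ...), one row to a line, values as JSON. play_rows: Moves the arm, as the interface text tells. Its arguments: {"type":"object","properties":{"motion":{"type":"array","items":{"type":"array","items":{"type":"array","items":{"type":"number"}}}},"jaw":{"type":"number"},"squeeze":{"type":"number"}},"required":["motion"]}

```bash
ls; mkdir -p pics
cat > h.py <<'E'
import numpy as np, cv2
from bench import sensors, optics, job, r
from scipy.spatial.transform import Rotation as Rn
def snap(n,f=None):
    s=sensors.sense(); d=optics.snapshot(n); d['s']=s
    if n=='wrist':
        T=np.eye(4); T[:3,:3]=Rn.from_euler('xyz',s['tcp_rot'],degrees=True).as_matrix(); T[:3,3]=s['tool_pos']
        W=T@np.array(d['T_tool_cam']); d['R']=W[:3,:3].T; d['t']=-W[:3,:3].T@W[:3,3]
    if f: cv2.imwrite(f'pics/{f}.png',np.array(d['pixels'])[:,:,::-1])
    import pickle; pickle.dump({k:d[k] for k in('pixels','mtx','k1','R','t')},open(f'pics/{f or n}.pkl','wb'))
    return d
def load(f):
    import pickle; return pickle.load(open(f'pics/{f}.pkl','rb'))
def px2w(d,u,v,z):
    M=np.array(d['mtx']); p=np.array([(u-M[0,2])/M[0,0],(v-M[1,2])/M[1,1]]); q=p.copy()
    for _ in range(20): q=p/(1+d['k1']*(q@q))
    R=np.array(d['R']); c=-R.T@np.array(d['t']); ray=R.T@np.array([q[0],q[1],1])
    return c+ray*(z-c[2])/ray[2]
def w2px(d,X):
    c=np.array(d['R'])@np.array(X,float)+np.array(d['t']); q=c[:2]/c[2]; q=q*(1+d['k1']*(q@q)); M=np.array(d['mtx'])
    return np.array([M[0,0]*q[0]+M[0,2],M[1,1]*q[1]+M[1,2]])
def crop(f,u0,v0,u1,v1,k,out):
    i=cv2.imread(f'pics/{f}.png')[v0:v1,u0:u1]; cv2.imwrite(f'pics/{out}.png',cv2.resize(i,None,fx=k,fy=k,interpolation=cv2.INTER_CUBIC))
E
python3 - <<'E'
from h import *
print(sensors.sense())
a=snap('scene','scene0'); b=snap('side','side0'); c=snap('wrist','wrist0')
for d in(a,b,c): print(-np.array(d['R']).T@d['t'], d['k1'])
print(c['T_tool_cam'],c['mtx'])
E
```

```text
pics
{'time': 0.0, 'joint_pos': array([-4.89249079e+00,  7.51477516e+00,  8.53301917e+01,  1.01107158e-03,
        8.72612010e+01, -4.89373037e+00]), 'qd': array([0.07897742, 0.01591965, 0.06511912, 0.00452908, 0.06460705,
       0.01290926]), 'joint_efforts': array([-1.90700346e-03, -5.69404185e+01, -5.00557995e+01, -2.19391650e-04,
        1.44415747e-02,  7.24149572e-05]), 'tool_pos': array([5.99447211e+02, 8.20698945e-02, 2.30239156e+02]), 'tcp_rot': array([-1.79894305e+02, -1.00630964e-02,  9.00011811e+01]), 'ft_force': array([ 0.15244708, -0.5328651 , -0.83418066]), 'wrist_torque': array([ 0.0123946 , -0.00518458, -0.01645104]), 'grip_force': 0.0, 'finger_gap': 85.57486991222315}
[1029.54653693 -743.72140482  725.43828326] -0.05614929855082042
[   -1.7363538  -1067.2600531    905.96742523] -0.05622504693942994
[598.80944055  71.42488908 372.28065246] -0.04721031801496233
[[ 7.88432946e-04 -9.59358130e-01 -2.82190285e-01  7.13862306e+01]
 [ 9.99999640e-01  6.67867845e-04  5.23434798e-04 -9.30618887e-01]
 [-3.13695612e-04 -2.82190596e-01  9.59358311e-01 -1.41918066e+02]
 [ 0.00000000e+00  0.00000000e+00  0.00000000e+00  1.00000000e+00]] [[371.43437917   0.         282.83684036]
 [  0.         371.43437917 201.27155254]
 [  0.           0.           1.        ]]
```

View pics/scene0.png

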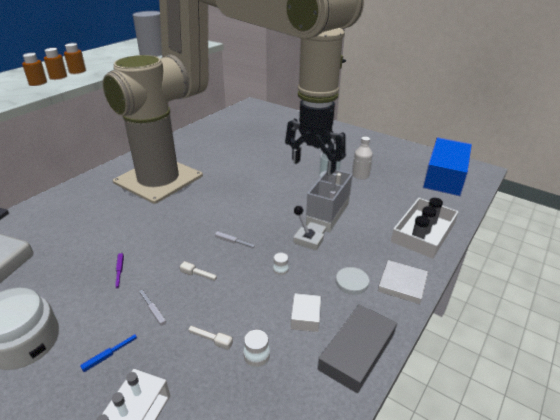

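View pics/wrist0.png

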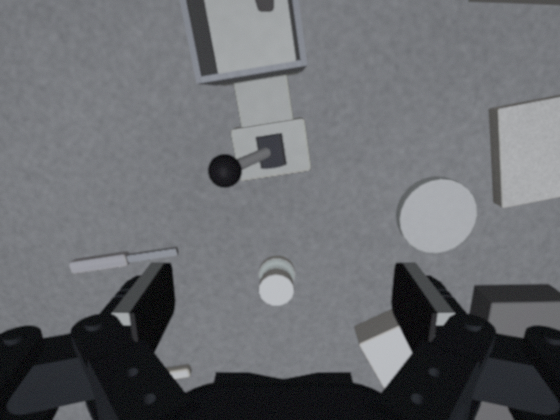

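View side.

Run:
```python
from h import *
d=load('scene0')
P={'probeA':(235,239,7),'probeB':(152,307,7),'pestA':(198,270,12),'pestB':(210,335,12),'pill':(281,270,0),'purple':(120,268,7),'blue':(110,352,7),'slip':(306,320,0),'petri':(352,282,0),'stain':(257,357,0)}
for k,(u,v,z) in P.items(): print(k,px2w(d,u,v,z).round())
w=load('wrist0')
print('block corners',[px2w(w,*p,25).round(1) for p in((232,129),(304,118),(310,171),(238,181))])
print('ball',px2w(w,225,171,92).round(1))
```

```text
probeA [427. -97.   7.]
probeB [ 434. -394.    7.]
pestA [ 436. -248.   12.]
pestB [ 596. -375.   12.]
pill [ 594. -116.    0.]
purple [ 270. -357.    7.]
blue [ 459. -526.    7.]
slip [ 731. -213.    0.]
petri [758. -48.   0.]
stain [ 702. -352.    0.]
block corners [array([551.4,  38.9,  25. ]), array([617.8,  48.9,  25. ]), array([ 6.243e+02, -6.000e-01,  2.500e+01]), array([555.4, -10.4,  25. ])]
ball [554.   13.3  92. ]
```

View pics/side0.png

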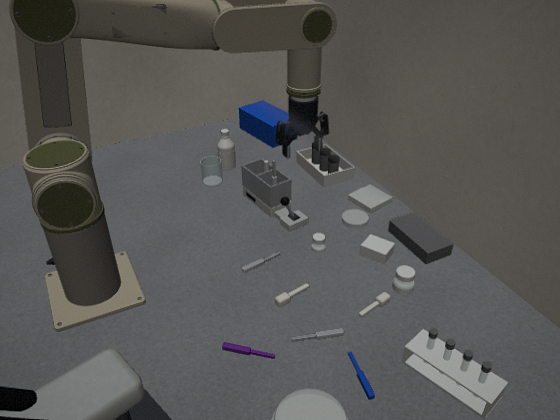

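The scene shows instruments at scene pixels: probes (235,239) and (152,307), pestles (198,270) and (210,335). Possible mix-ups are the purple probe (120,268) and the blue probe (110,352), both to be left alone. The lever's ball is at wrist (225,171). I start with the lever.

Emit:
play_rows([
  [[0.3, -5, 0, 0, 0, -4], [0.6, -9.7, 0, 0, 0, -8.5], [0.6, -9.7, 5, 0, 0, -8.5], [0.6, -9.7, 10, 0, 0, -8.5], [0.6, -9.7, 15, 0, 0, -8.5]],
], jaw=0)

```text
time: 0.65
tool_pos: [503.2, 6.0, 80.8]
tcp_rot: [179.8, 0.0, 98.5]
ft_force: [1.3, -0.5, -0.2]
finger_gap: 12.5
grip_force: 0.0
```

Emit:
play_rows([
  [[0, 0, 0, 0, 0, 0], [0, 2, 0, 0, 0, 0], [0, 3.5, 0, 0, 0, 0], [0, 5, 0, 0, 0, 0], [0, 6.5, 0, 0, 0, 0]],
])

```text
time: 1.15
tool_pos: [569.2, 15.6, 84.2]
tcp_rot: [179.9, 0.0, 98.5]
ft_force: [-1.5, -0.3, 0.6]
finger_gap: 0.0
grip_force: 0.5
```

Emit:
play_rows([
  [[0, 1, 0, 0, 0, 0], [0, 1.8, 0, 0, 0, 0], [0, 2.4, 0, 0, 0, 0], [0, 2.8, 0, 0, 0, 0], [0, 2.8, 0, 0, 0, 0]],
])

```text
time: 1.65
tool_pos: [595.2, 19.8, 81.3]
tcp_rot: [-180.0, -0.0, 98.5]
ft_force: [1.4, 0.0, -0.1]
finger_gap: 0.1
grip_force: 0.0
```

Emit:
play_rows([
  [[0, 0.3, 0, 0, 0, 0], [0, 0.6, 0, 0, 0, 0], [0, 0.9, 0, 0, 0, 0], [0, 0.9, 0, 0, 0, 0], [0, 0.9, 0, 0, 0, 0]],
])

```text
time: 2.15
tool_pos: [600.8, 20.7, 80.7]
tcp_rot: [-179.6, -0.0, 98.5]
ft_force: [-16.0, -2.5, 8.8]
finger_gap: -0.0
grip_force: 8.3
```

Lever is at its stop. Back off, rise and look.

Emit:
play_rows([
  [[0, -2, 0, 0, 0, 0], [0, -4, -1, 0, 0, 0], [0, -4, -6, 0, 0, 0], [0, -4, -11, 0, 0, 0], [0, -4, -16, 0, 0, 0]],
], jaw=1)

```text
time: 2.65
tool_pos: [563.8, 15.2, 243.0]
tcp_rot: [-180.0, -0.0, 98.5]
ft_force: [0.3, -0.5, 0.9]
finger_gap: 72.2
grip_force: 0.0
```

Emit:
play_rows([
  [[0, 4, -4, 0, 0, 0], [0, 4, -9, 0, 0, 0], [0, 4, -13, 0, 0, 0], [0, 4, -13, 0, 0, 0], [0, 4, -13, 0, 0, 0]],
])

```text
time: 3.15
tool_pos: [604.8, 21.1, 373.4]
tcp_rot: [179.8, 0.0, 98.5]
ft_force: [-0.3, -0.1, 0.3]
finger_gap: 85.7
grip_force: 0.0
```

Run:
```python
from h import *
print(snap('wrist','w1')['s']['tool_pos'])
crop('w1',60,0,460,300,2,'w1c')
```

```text
[604.76263149  21.10623812 373.35517075]
```

View pics/w1c.png

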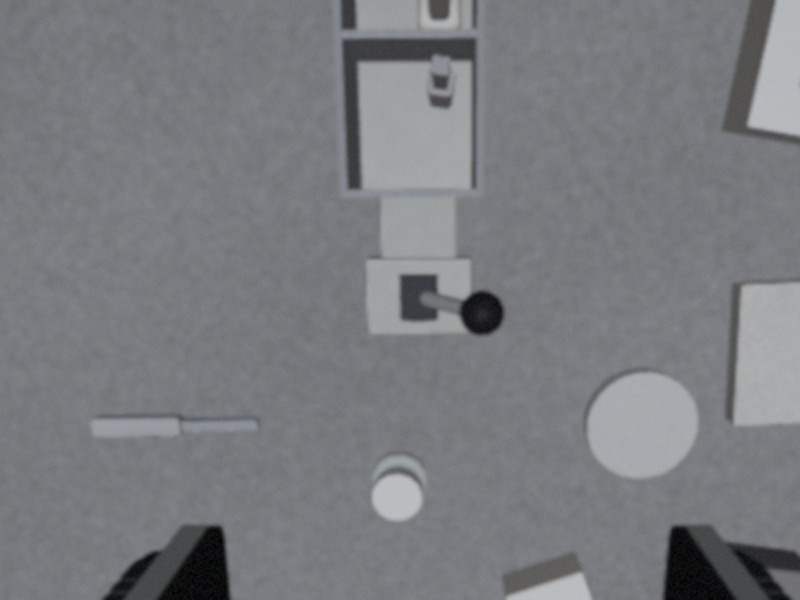

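The crop shows the grey kept probe in the right pot at crop (440,75) and the white pestle in the left pot at (440,10). Probe A spans (91,428), the thick end, to (258,425). The lever ball is at (482,313), leaning away.

Run:
```python
from h import *
d=load('w1'); f=lambda u,v,z:px2w(d,60+u/2,v/2,z).round(1)
print('block',[f(*p,25) for p in((367,260),(470,260),(471,333),(369,333))])
print('rim right pot outer',[f(*p,110) for p in((337,35),(481,33),(341,195),(483,193))])
print('kept probe tip',f(441,60,155),'base',f(440,103,35))
print('probeA',f(91,428,7),f(180,426,7),f(258,425,7))
print('ball',f(482,313,92),'pill top',f(397,497,45))
```

```text
block [array([551. ,  37.3,  25. ]), array([617.4,  47.2,  25. ]), array([ 6.257e+02, -4.000e-01,  2.500e+01]), array([558.1, -10.5,  25. ])]
rim right pot outer [array([529.6, 155.8, 110. ]), array([600.9, 167.4, 110. ]), array([540.5,  78.5, 110. ]), array([614.4,  90.5, 110. ])]
kept probe tip [584.  145.2 155. ] base [584.1 138.7  35. ]
probeA [ 364.8 -113.4    7. ] [ 429.6 -102.1    7. ] [485.7 -92.9   7. ]
ball [625.6  24.6  92. ] pill top [ 592.2 -116.9   45. ]
```

```bash
cat >> h.py <<'E'
def go(p,yaw,tilt=0,off=0):
    "tool rows for the pinch (off mm behind TCP) at p; tool down with x heading yaw, then tilted about tool y"
    s=sensors.sense(); R0=Rn.from_euler('xyz',s['tcp_rot'],degrees=True)
    R1=Rn.from_euler('xyz',[180,0,yaw],degrees=True)*Rn.from_rotvec([0,tilt,0],degrees=True)
    tcp=np.array(p,float)+R1.apply([0,0,off])
    print('shift cm',(R0.inv().apply(tcp-s['tool_pos'])/10).round(2),'turn',(R0.inv()*R1).as_rotvec(degrees=True).round(1),'tcp',tcp.round(1))
O=np.array([566.6,161.8]); ex=np.array([.989,.148]); ey=np.array([-.148,.989])
def pot(side,x,y,z): # dock-aligned offset from a pot's centre
    return np.r_[O+ex*x+ey*(y+(39 if side=='L' else -39)),z]
E
python3 - <<'E'
from h import *
go((459.2,-97.1,150),9.6)
E
```

```text
shift cm [ -9.55 -16.08  22.11] turn [ 0.  -0.  88.9] tcp [459.2 -97.1 150. ]
```

Emit:
play_rows([
  [[-9.55, -16.1, 10, 0, 0, 88.9], [-9.55, -16.1, 15, 0, 0, 88.9], [-9.55, -16.1, 22.1, 0, 0, 88.9], [-9.55, -16.1, 22.1, 0, 0, 88.9], [-9.55, -16.1, 22.1, 0, 0, 88.9]],
])

```text
time: 3.7
tool_pos: [475.3, -81.8, 184.8]
tcp_rot: [-179.8, 0.1, 55.2]
ft_force: [0.6, 0.5, -0.4]
finger_gap: 85.6
grip_force: 0.0
```

Run:
```python
from h import *
go((459.2,-97.1,150),9.6)
```

```text
shift cm [-2.17 -0.44  3.48] turn [-0.1  0.1 45.6] tcp [459.2 -97.1 150. ]
```

Emit:
play_rows([
  [[-2.2, -0.45, 3.5, 0, 0, 45.6], [-2.2, -0.45, 3.5, 0, 0, 45.6], [-2.2, -0.45, 3.5, 0, 0, 45.6], [-2.2, -0.45, 3.5, 0, 0, 45.6], [-2.2, -0.45, 3.5, 0, 0, 45.6]],
])

```text
time: 4.2
tool_pos: [459.9, -96.8, 151.2]
tcp_rot: [-179.9, 0.2, 12.2]
ft_force: [-1.0, 0.7, 0.2]
finger_gap: 85.3
grip_force: 0.0
```

Emit:
play_rows([
  [[0, 0, 0, 0, 0, 4], [0, 0, 0, 0, 0, 4], [0, 0, 0, 0, 0, 4]],
], jaw=0.5)

```text
time: 4.5
tool_pos: [460.6, -96.9, 152.1]
tcp_rot: [-179.9, 0.1, 8.7]
ft_force: [0.0, 0.3, 0.5]
finger_gap: 44.0
grip_force: 0.0
```

Run:
```python
from h import *
go((459.2,-97.1,3),9.6)
snap('wrist','w2')
```

```text
shift cm [-1.100e-01  1.000e-02  1.491e+01] turn [-0.1  0.1 -0.9] tcp [459.2 -97.1   3. ]
```

View pics/w2.png

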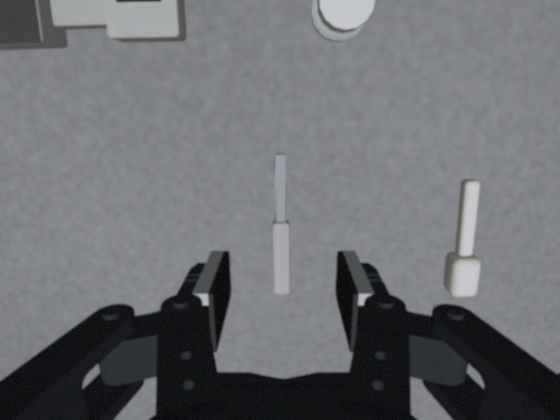

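Probe A runs from (281,293), the thick end, to (280,155), centred between the fingers. Pestle A runs from head (462,296) to tip (472,182). I descend on probe A.

Run:
```python
from h import *
d=load('w2')
print('A',px2w(d,281,293,7).round(1),px2w(d,280,155,7).round(1),px2w(d,281,222,7).round(1))
print('pestA',px2w(d,462.5,296,12).round(1),px2w(d,465,256,12).round(1),px2w(d,472,182,12).round(1))
```

```text
A [ 364.5 -110.3    7. ] [483.7 -91.3   7. ] [ 429.3 -100.4    7. ]
pestA [ 387.3 -266.4   12. ] [ 424.3 -257.2   12. ] [ 486.8 -244.2   12. ]
```

Emit:
play_rows([
  [[-0.1, 0, 5, 0, 0, -0.9], [-0.1, 0, 10, 0, 0, -0.9], [-0.1, 0, 13.5, 0, 0, -0.9], [-0.1, 0, 14.7, 0, 0, -0.9], [-0.1, 0, 14.7, 0, 0, -0.9]],
])

```text
time: 5.05
tool_pos: [458.8, -96.8, 4.7]
tcp_rot: [-179.9, 0.2, 9.5]
ft_force: [0.4, 0.4, 0.1]
finger_gap: 42.6
grip_force: 0.0
```

Emit:
play_rows([
  [[0, 0, 0.15, 0, 0, 0], [0, 0, 0.15, 0, 0, 0], [0, 0, 0.15, 0, 0, 0], [0, 0, 0.15, 0, 0, 0], [0, 0, 0.15, 0, 0, 0]],
], jaw=0, squeeze=70)

```text
time: 5.55
tool_pos: [462.5, -98.0, 6.6]
tcp_rot: [179.9, -0.2, 9.5]
ft_force: [3.4, 0.0, 4.8]
finger_gap: 4.8
grip_force: 68.9
```

Emit:
play_rows([
  [[0, 0, -2, 0, 0, 0], [0, 0, -6, 0, 0, 0], [0, 0, -11, 0, 0, 0], [0, 0, -16, 0, 0, 0], [0, 0, -20, 0, 0, 0]],
])

```text
time: 6.05
tool_pos: [460.6, -97.4, 207.9]
tcp_rot: [180.0, -0.1, 9.5]
ft_force: [0.7, -0.4, -0.4]
finger_gap: 4.5
grip_force: 68.6
```

Run:
```python
from h import *
go(pot('R',5,-16,235),8.5,70,4)
```

```text
shift cm [ 15.51 -18.31  -2.57] turn [-0.6 69.9  0.9] tcp [583.4 108.7 233.6]
```

Emit:
play_rows([
  [[3, -4, -2.6, 0, 70, 0.9], [6, -8, -2.6, 0, 70, 0.9], [9, -12, -2.6, 0, 70, 0.9], [12, -15, -2.6, 0, 70, 0.9], [15.5, -18.3, -2.6, 0, 70, 0.9]],
])

```text
time: 6.55
tool_pos: [583.9, 110.2, 232.6]
tcp_rot: [-179.6, -43.4, 8.7]
ft_force: [1.5, -0.2, -2.5]
finger_gap: 4.5
grip_force: 68.6
```

Run:
```python
from h import *
go(pot('R',5,-16,235),8.5,70,4)
snap('wrist','w3')
```

```text
shift cm [ 0.02  0.14 -0.13] turn [-0.5 26.6  0. ] tcp [583.4 108.7 233.6]
```

View pics/w3.png

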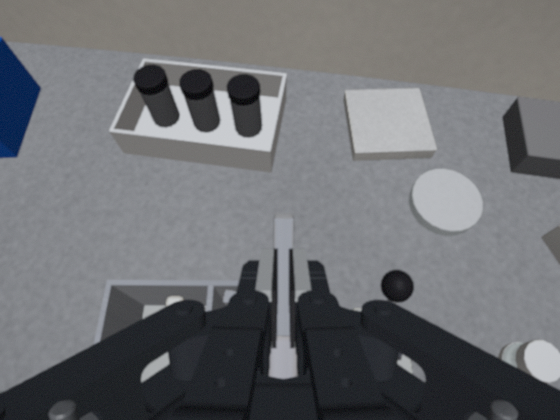

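The probe is held squarely, with its tip at (284,220) and its handle near (284,370). Finish the tilt and lower it into the right pot.

Emit:
play_rows([
  [[0, 0.15, -0.1, 0, 26.6, 0], [0, 0.15, -0.1, 0, 26.6, 0], [0, 0.15, -0.1, 0, 26.6, 0], [0, 0.15, -0.1, 0, 26.6, 0], [0, 0.15, -0.1, 0, 26.6, 0]],
])

```text
time: 7.1
tool_pos: [621.4, 130.3, 246.4]
tcp_rot: [-177.7, -66.8, 9.0]
ft_force: [-0.0, 1.5, 1.0]
finger_gap: 4.7
grip_force: 68.9
```

Run:
```python
from h import *
go(pot('R',14,-16,215),8.5,70,4)
go(pot('R',14,-16,135),8.5,70,4)
```

```text
shift cm [-4.26  1.48 -1.7 ] turn [-2.7  3.2  0.1] tcp [592.3 110.  213.6]
shift cm [-11.62   1.6    1.45] turn [-2.7  3.2  0.1] tcp [592.3 110.  133.6]
```

Emit:
play_rows([
  [[-2, 1, -1, 0, 0, 0], [-4.2, 1.5, -1.7, -1, 1, 0], [-4.2, 1.5, -1.7, -1, 1, 0], [-4.2, 1.5, -1.7, -1, 1, 0], [-4.2, 1.5, -1.7, -1, 1, 0]],
])

```text
time: 7.6
tool_pos: [628.8, 116.8, 219.4]
tcp_rot: [-178.7, -66.6, 8.9]
ft_force: [0.0, -0.0, -0.9]
finger_gap: 5.6
grip_force: 48.3
```

Run:
```python
from h import *
print(sensors.sense()['joint_pos'].round(1))
go(pot('R',14,-16,215),8.5,70,4)
go(pot('R',14,-16,135),8.5,70,4)
```

```text
[  1.1 -30.  143.1  86.3   8.5   0.7]
shift cm [-2.    0.03 -3.18] turn [-1.7  3.4  0.1] tcp [592.3 110.  213.6]
shift cm [-9.34  0.11 -0.  ] turn [-1.7  3.4  0.1] tcp [592.3 110.  133.6]
```

Run:
```python
from h import *
go(pot('R',-20,8,255),98.5,70,4)
```

```text
shift cm [ 0.18 -2.89 -8.15] turn [ 82.    2.3 -33.1] tcp [550.9 131.9 253.6]
```

Emit:
play_rows([
  [[3.2, 0, -1.4, 0, 0, 0], [3.2, 0, -1.4, 8, 0.2, -3.3], [1.5, -2, -5, 82, 2.3, -33.1], [0.2, -2.9, -8.15, 82, 2.3, -33.1], [0.2, -2.9, -8.15, 82, 2.3, -33.1]],
])

```text
time: 8.1
tool_pos: [552.0, 131.9, 255.2]
tcp_rot: [-177.1, -66.8, 36.1]
ft_force: [1.5, -0.4, -2.1]
finger_gap: 4.7
grip_force: 69.4
```

Run:
```python
from h import *
print(sensors.sense()['joint_pos'].round(1))
go(pot('R',-20,8,255),98.5,70,4)
```

```text
[-25.1 -35.1 142.2  72.7  60.2  -5.9]
shift cm [-0.18 -0.07 -0.02] turn [ 55.2   2.3 -22.9] tcp [550.9 131.9 253.6]
```

Emit:
play_rows([
  [[-0.2, 0, 0, 55.2, 2.3, -22.9], [-0.2, 0, 0, 55.2, 2.3, -22.9], [-0.2, 0, 0, 55.2, 2.3, -22.9], [-0.2, 0, 0, 55.2, 2.3, -22.9], [-0.2, 0, 0, 55.2, 2.3, -22.9]],
])

```text
time: 8.6
tool_pos: [552.2, 129.5, 250.8]
tcp_rot: [-177.0, -69.0, 77.0]
ft_force: [0.9, -0.1, 0.9]
finger_gap: 4.7
grip_force: 69.4
```

Emit:
play_rows([
  [[0, 0, 0, 18, 0, -7], [0, 0, 0, 18, 0, -7], [0, 0, 0, 18, 0, -7], [0, 0, 0, 18, 0, -7]],
])

```text
time: 9.0
tool_pos: [553.2, 130.8, 250.7]
tcp_rot: [-177.5, -69.3, 96.6]
ft_force: [-0.3, 1.1, -0.6]
finger_gap: 4.4
grip_force: 69.4
```

Run:
```python
from h import *
print(sensors.sense()['joint_pos'].round(1))
go(pot('R',-20,8,255),98.5,70,4)
go(pot('R',-20,8,135),98.5,70,4)
snap('side','s1')
```

```text
[-23.3  24.8  88.2  56.5 109.  -34. ]
shift cm [ 0.32 -0.22  0.03] turn [-0.7  0.7 -0.7] tcp [550.9 131.9 253.6]
shift cm [-10.9   -0.03   4.28] turn [-0.7  0.7 -0.7] tcp [550.9 131.9 133.6]
```

Emit:
play_rows([
  [[-3, 0, 1.1, -0.7, 0.7, -0.7], [-5.5, 0, 2.1, -0.7, 0.7, -0.7], [-7.5, 0, 2.9, -0.7, 0.7, -0.7], [-7.5, 0, 2.9, -0.7, 0.7, -0.7]],
])

```text
time: 9.45
tool_pos: [549.9, 132.1, 169.1]
tcp_rot: [-179.7, -70.2, 98.0]
ft_force: [-0.9, -0.4, -0.8]
finger_gap: 4.2
grip_force: 69.4
```

Run:
```python
from h import *
go(pot('R',-20,8,135),98.5,70,4)
snap('scene','s2'); crop('s2',240,110,440,260,4,'s2c')
```

```text
shift cm [-3.35  0.1   1.17] turn [ 0.1 -0.2 -0.2] tcp [550.9 131.9 133.6]
```

View pics/s2c.png

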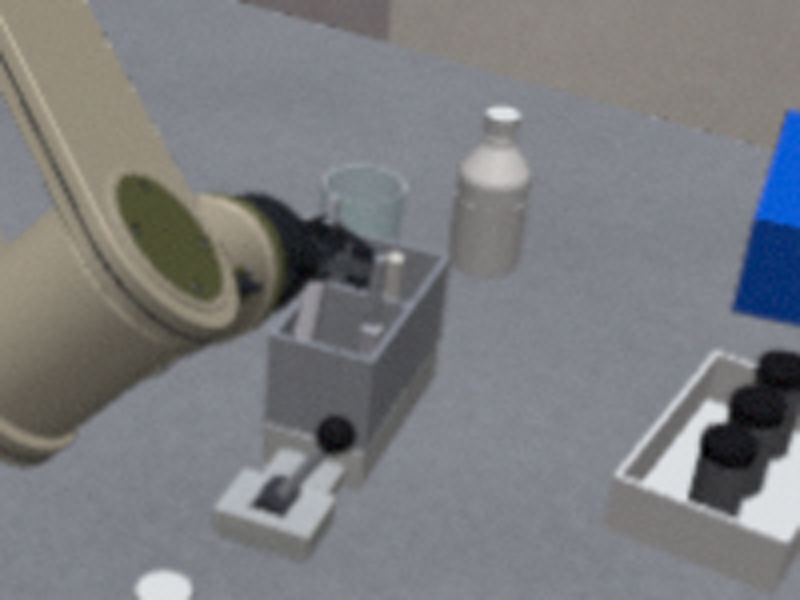

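The crop shows the handle (310,310) inside the right pot with the kept probe clear (375,290). I lower the last 35 mm.

Emit:
play_rows([
  [[-1.2, 0.1, 0.4, 0, 0, 0], [-2.2, 0.1, 0.8, 0, 0, 0], [-3.3, 0.1, 1.2, 0, 0, 0], [-3.3, 0.1, 1.2, 0, 0, 0]],
])

```text
time: 9.9
tool_pos: [552.7, 132.4, 134.9]
tcp_rot: [179.5, -70.2, 98.9]
ft_force: [-1.3, -0.5, -1.4]
finger_gap: 4.6
grip_force: 69.4
```

Emit:
play_rows([
  [[0, 0, 0, 0, 0, 0], [0, 0, 0, 0, 0, 0], [0, 0, 0, 0, 0, 0]],
], jaw=0.3)

```text
time: 10.2
tool_pos: [553.8, 132.1, 137.2]
tcp_rot: [178.9, -70.2, 99.4]
ft_force: [0.6, 0.5, -0.3]
finger_gap: 25.7
grip_force: 0.0
```

Emit:
play_rows([
  [[0, 0, -2, 0, 0, 0], [0, 0, -5, 0, 0, 0], [2, 0, -9, 0, 0, 0], [6, 0, -12, 0, 0, 0], [10, 0, -14, 0, 0, 0]],
])

```text
time: 10.7
tool_pos: [567.2, 32.5, 280.3]
tcp_rot: [179.0, -70.2, 99.2]
ft_force: [0.9, 0.4, 0.6]
finger_gap: 25.6
grip_force: 0.0
```

Run:
```python
from h import *
print(sensors.sense()['joint_pos'].round(1))
snap('wrist','w4')
snap('side','s3')
go((468,-248,200),12)
```

```text
[-30.8  29.5  79.2  55.1 116.8 -34.7]
shift cm [-16.88 -14.22 -21.77] turn [-51.4 -56.2  75.1] tcp [ 468. -248.  200.]
```

View pics/w4.png

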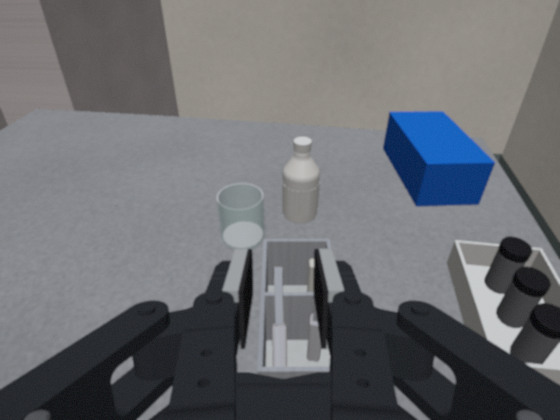

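Probe A stands in the right pot, thick end at (280,345) and stem at (279,268). Next is pestle A.

Emit:
play_rows([
  [[-1, -3, -5, -51.4, -56.2, 75.1], [-4, -6, -10, -51.4, -56.2, 75.1], [-8, -9, -14, -51.4, -56.2, 75.1], [-12, -11, -18, -51.4, -56.2, 75.1], [-16.9, -14.2, -21.8, -51.4, -56.2, 75.1]],
], jaw=0.55)

```text
time: 11.3
tool_pos: [485.0, -191.8, 221.9]
tcp_rot: [-161.8, -40.9, 52.0]
ft_force: [1.2, 0.9, 0.6]
finger_gap: 47.1
grip_force: 0.0
```

Run:
```python
from h import *
go((469,-248,160),12.6)
```

```text
shift cm [-8.15  2.44  0.38] turn [-30.9 -33.2  43.9] tcp [ 469. -248.  160.]
```

Emit:
play_rows([
  [[-4, 1.2, 0.2, -30.9, -33.2, 43.9], [-8.1, 2.4, 0.4, -30.9, -33.2, 43.9], [-8.1, 2.4, 0.4, -30.9, -33.2, 43.9], [-8.1, 2.4, 0.4, -30.9, -33.2, 43.9], [-8.1, 2.4, 0.4, -30.9, -33.2, 43.9]],
])

```text
time: 11.8
tool_pos: [469.6, -245.2, 160.2]
tcp_rot: [-171.4, -11.7, 25.7]
ft_force: [0.6, 0.8, -0.3]
finger_gap: 46.9
grip_force: 0.0
```

Run:
```python
from h import *
go((469,-248,160),12.6)
```

```text
shift cm [-0.18  0.21 -0.05] turn [ -9.9 -10.6  13.9] tcp [ 469. -248.  160.]
```

Emit:
play_rows([
  [[-0.2, 0.2, 0, -9.9, -10.6, 13.9], [-0.2, 0.2, 0, -9.9, -10.6, 13.9], [-0.2, 0.2, 0, -9.9, -10.6, 13.9], [-0.2, 0.2, 0, -9.9, -10.6, 13.9]],
])

```text
time: 12.2
tool_pos: [469.9, -245.7, 159.5]
tcp_rot: [-179.8, -0.1, 13.1]
ft_force: [0.2, 0.0, -0.9]
finger_gap: 46.7
grip_force: 0.0
```

Run:
```python
from h import *
d=snap('wrist','w5')
go((469,-248,4),12.6)
print([w2px(d,X).round() for X in((387.3,-266.4,12),(424.3,-257.2,12),(486.8,-244.2,12))])
```

```text
shift cm [-0.15  0.24 15.52] turn [-0.2 -0.2  0.6] tcp [ 469. -248.    4.]
[array([285., 280.]), array([284., 239.]), array([286., 164.])]
```

View pics/w5.png

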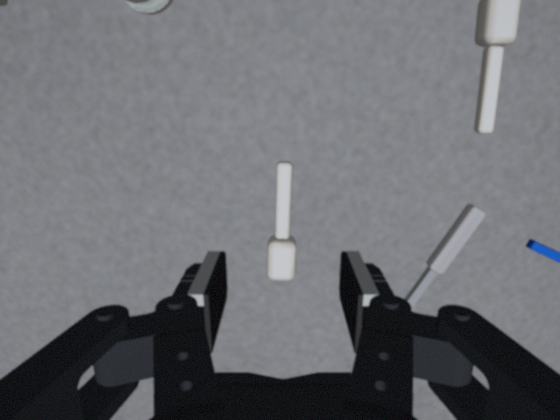

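Pestle A runs from head (281,280) to tip (284,163), where I expected it. Probe B has its thick end at (477,211) and boundary at (437,266). Pestle B has its tip at (485,131) and boundary at (496,44).

Run:
```python
from h import *
d=load('w5')
print('pB',[px2w(d,*p,7).round(1) for p in((477,211),(437,266),(410,301))])
print('pestB',[px2w(d,*p,12).round(1) for p in((496,44),(485,131))])
print('pestA',[px2w(d,*p,12).round(1) for p in((281,279),(284,163))])
```

```text
pB [array([ 484. , -410.4,    7. ]), array([ 428.2, -394.4,    7. ]), array([ 389.8, -382.4,    7. ])]
pestB [array([ 610.2, -374.7,   12. ]), array([ 548. , -389.5,   12. ])]
pestA [array([ 387.8, -263.1,   12. ]), array([ 487.2, -242.5,   12. ])]
```

Emit:
play_rows([
  [[-0.1, 0.1, 5, 0, 0, 0], [-0.1, 0.1, 10, 0, 0, 0], [-0.1, 0.1, 14, 0, 0, 0], [-0.1, 0.1, 15.4, 0, 0, 0], [-0.1, 0.1, 15.4, 0, 0, 0]],
])

```text
time: 12.75
tool_pos: [466.6, -246.4, 2.6]
tcp_rot: [-179.5, 0.0, 13.0]
ft_force: [0.3, -0.3, -0.4]
finger_gap: 47.4
grip_force: 0.0
```

Emit:
play_rows([
  [[0, 0, 0, 0, 0, 0], [0, 0, 0, 0, 0, 0], [0, 0, 0, 0, 0, 0], [0, 0, 0, 0, 0, 0]],
], jaw=0)

```text
time: 13.15
tool_pos: [470.8, -248.3, 7.3]
tcp_rot: [180.0, -0.3, 13.0]
ft_force: [1.0, -0.7, 5.7]
finger_gap: 9.7
grip_force: 71.2
```

Emit:
play_rows([
  [[0, 0, -2, 0, 0, 0], [0, 0, -6, 0, 0, 0], [0, 0, -11, 0, 0, 0], [0, 0, -16, 0, 0, 0], [0, 0, -21, 0, 0, 0]],
])

```text
time: 13.65
tool_pos: [468.2, -247.4, 217.3]
tcp_rot: [-179.8, -0.2, 13.0]
ft_force: [1.3, -0.7, -0.7]
finger_gap: 9.8
grip_force: 70.4
```

Run:
```python
from h import *
d=load('w4'); 
def dk(X): v=X[:2]-O; return np.r_[v@ex,v@ey].round(1)
for n,u,v,z in(('beaker base',243,236,0),('reagent base',300,213,0),('probeA tip',279,268,143),('keptpestle top',312,262,135),('keptprobe handle top',314,318,100),('probeA handle top',279,327,95),('rim corner',264,241,110),('rim',329,240,110),('rimmid',262,294,110)):
    X=px2w(d,u,v,z); print(n,X.round(),'dock',dk(X))
d=load('w1')
for n,u,v,z in(('keptpestle stem top',440,8,135),('kp head -y top edge',440,25,71),('kp head -y edge',440,31,35)): print(n,dk(px2w(d,60+u/2,v/2,z)))
```

```text
beaker base [457. 355.   0.] dock [-80.2 207.4]
reagent base [540. 428.   0.] dock [ 13.2 267.3]
probeA tip [545. 161. 143.] dock [-21.8   2.1]
keptpestle top [574. 181. 135.] dock [10.2 17.7]
keptprobe handle top [581. 142. 100.] dock [ 11.4 -21.4]
probeA handle top [549. 131.  95.] dock [-21.6 -27.8]
rim corner [517. 230. 110.] dock [-39.1  75.1]
rim [590. 243. 110.] dock [34.8 76.9]
rimmid [529. 155. 110.] dock [-38.3  -1. ]
keptpestle stem top [14.3  6.7]
kp head -y top edge [14.1 11.6]
kp head -y edge [14.  15.1]
```

Run:
```python
from h import *
go(pot('L',18,31,255),40,60,5)
```

```text
shift cm [ 21.56 -44.69  -3.3 ] turn [ 14.   58.6 -24.5] tcp [577.4 236.5 252.5]
```

Emit:
play_rows([
  [[2, -4, -2, 0, 0, 0], [4.1, -8.5, -4, 2, 8, -3], [6.2, -13, -5, 4, 16, -7], [8.3, -17.4, -5, 6, 24, -10], [10.4, -21.8, -5, 8, 32, -13]],
])

```text
time: 14.15
tool_pos: [521.2, -12.1, 268.5]
tcp_rot: [-175.3, -32.2, 24.8]
ft_force: [-0.5, 0.7, -1.4]
finger_gap: 10.0
grip_force: 70.4
```

Run:
```python
from h import *
go(pot('L',18,31,255),40,60,5)
```

```text
shift cm [ 12.27 -19.36  11.24] turn [  6.5  27.1 -11.8] tcp [577.4 236.5 252.5]
```

Emit:
play_rows([
  [[2.4, -3.9, 2.2, 1.6, 6.8, -3], [4.8, -7.8, 4.4, 3.2, 13.5, -6], [7.2, -11.6, 6.6, 5, 20, -9], [9.6, -15.5, 8.9, 6.5, 27.1, -11.8], [12.3, -19.4, 11.2, 6.5, 27.1, -11.8]],
])

```text
time: 14.65
tool_pos: [572.3, 230.0, 243.7]
tcp_rot: [-179.3, -59.5, 39.3]
ft_force: [0.2, -1.4, -2.4]
finger_gap: 9.7
grip_force: 70.5
```

Emit:
play_rows([
  [[0, 0, 0, 0, 0, 0], [0, 0, 0, 0, 0, 0]],
])

```text
time: 14.85
tool_pos: [574.0, 232.3, 250.0]
tcp_rot: [-179.5, -59.5, 39.7]
ft_force: [-0.3, -0.5, -0.4]
finger_gap: 9.7
grip_force: 70.5
```

Run:
```python
from h import *
print(sensors.sense()['joint_pos'].round(1))
go(pot('L',18,31,255),40,60,5)
go(pot('L',18,31,160),40,60,5)
go(pot('L',18,31,128),40,60,5)
```

```text
[ -3.9 -30.5 135.4  61.1  43.4  11.3]
shift cm [ 0.48 -0.1   0.32] turn [-0.3  0.5 -0.1] tcp [577.4 236.5 252.5]
shift cm [-7.71 -0.06  5.14] turn [-0.3  0.5 -0.1] tcp [577.4 236.5 157.5]
shift cm [-10.47  -0.05   6.76] turn [-0.3  0.5 -0.1] tcp [577.4 236.5 125.5]
```

Reachable. I lower in steps.

Emit:
play_rows([
  [[-3, 0, 2, 0, 0, 0], [-5.5, 0, 3.6, 0, 0, 0], [-7.7, 0, 5.1, 0, 0.5, 0], [-7.7, 0, 5.1, 0, 0.5, 0]],
])

```text
time: 15.25
tool_pos: [577.3, 231.2, 153.2]
tcp_rot: [-179.0, -59.8, 38.9]
ft_force: [-1.7, 0.4, -0.9]
finger_gap: 9.9
grip_force: 70.4
```

Run:
```python
from h import *
go(pot('L',18,31,128),40,60,5)
snap('scene','s4'); crop('s4',240,110,440,260,4,'s4c')
```

```text
shift cm [-2.22 -0.38  1.69] turn [-0.   0.2 -0.6] tcp [577.4 236.5 125.5]
```

View pics/s4c.png

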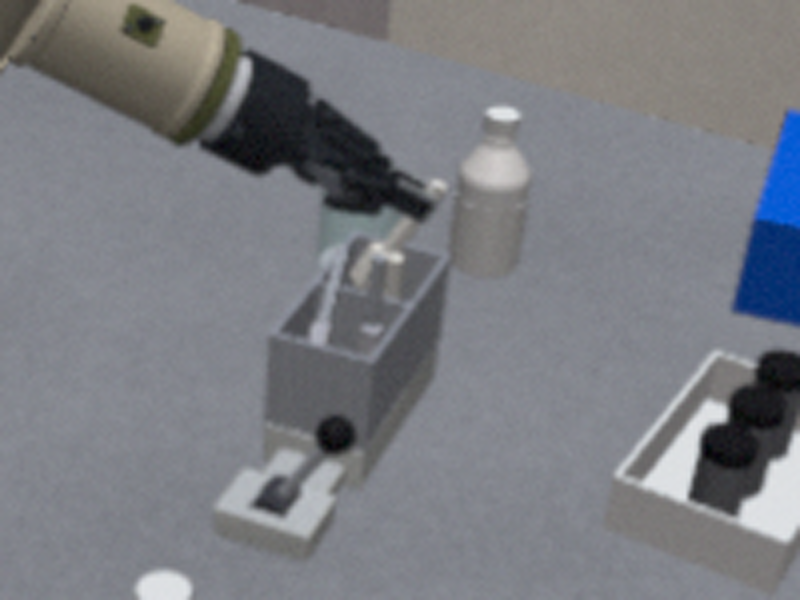

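The pestle's head (360,270) is entering the left pot and the kept pestle (393,265) is clear. I go on down and release.

Emit:
play_rows([
  [[-0.7, -0.2, 0.5, 0, 0, 0], [-1.5, -0.4, 1.1, 0, 0, 0], [-2.2, -0.4, 1.7, 0, 0, 0], [-2.2, -0.4, 1.7, 0, 0, 0]],
])

```text
time: 15.7
tool_pos: [580.3, 237.8, 132.2]
tcp_rot: [-179.6, -60.2, 39.4]
ft_force: [-1.5, -0.4, -0.3]
finger_gap: 9.8
grip_force: 70.5
```

Emit:
play_rows([
  [[0, 0, 0, 0, 0, 0], [0, 0, 0, 0, 0, 0], [0, 0, 0, 0, 0, 0]],
], jaw=0.35)

```text
time: 16.0
tool_pos: [579.9, 238.4, 131.8]
tcp_rot: [-179.6, -60.2, 39.5]
ft_force: [0.9, 0.3, 0.1]
finger_gap: 29.9
grip_force: 0.0
```

Emit:
play_rows([
  [[0, 0, -2, 0, 0, 0], [0, 0, -4, 0, 0, 0], [2, 0, -8, 0, 0, 0], [6, 0, -10, 0, 0, 0], [9, 0, -12, 0, 0, 0]],
])

```text
time: 16.5
tool_pos: [533.8, 199.6, 270.8]
tcp_rot: [-179.7, -60.1, 39.5]
ft_force: [1.2, 1.0, 0.1]
finger_gap: 29.5
grip_force: 0.0
```

Run:
```python
from h import *
d=snap('wrist','w6')
# probe B: 95 mm from thick end
a=np.array([484,-410.4]);b=np.array([389.8,-382.4]);u=(b-a)/np.linalg.norm(b-a); print(u,np.degrees(np.arctan2(u[1],u[0])),a+95*u, np.linalg.norm(b-a))
t=np.array([548,-389.5]);h=np.array([610.2,-374.7]);u=(t-h)/np.linalg.norm(t-h);print(np.degrees(np.arctan2(u[1],u[0])),t-16*u)
print(sensors.sense()['joint_pos'].round(1))
```

```text
[-0.95855138  0.28491973] 163.44594943838032 [ 392.93761895 -383.33262559] 98.27329240439641
-166.6158047790865 [ 563.56543628 -385.79632706]
[-10.8 -43.7 140.5  57.7  52.6  15.1]
```

View pics/w6.png

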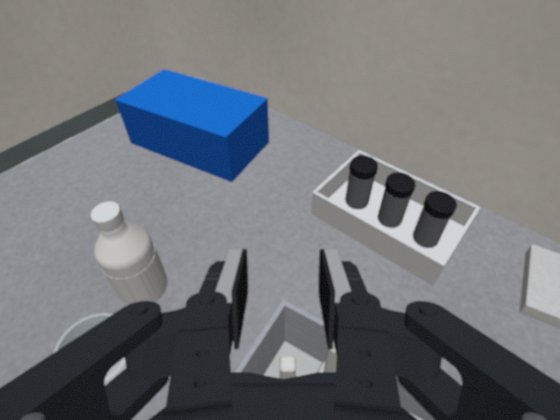

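The pestle's stem top (288,365) is standing in the left pot. Next is probe B.

Run:
```python
from h import *
go((500,-80,260),98.5)
```

```text
shift cm [-11.89  19.17 -17.01] turn [ 31.  -54.8 -52.9] tcp [500. -80. 260.]
```

Emit:
play_rows([
  [[-2, 3.2, -2.9, 31, -54.8, -52.9], [-4, 6.4, -5.7, 31, -54.8, -52.9], [-6, 9.6, -8.5, 31, -54.8, -52.9], [-8, 12.8, -11.4, 31, -54.8, -52.9], [-10, 16, -14.2, 31, -54.8, -52.9]],
])

```text
time: 17.05
tool_pos: [503.8, -36.4, 252.1]
tcp_rot: [171.4, -28.1, 74.9]
ft_force: [0.7, -0.1, 0.6]
finger_gap: 30.0
grip_force: 0.0
```

Run:
```python
from h import *
print(sensors.sense()['joint_pos'].round(1))
go((400,-385,180),163)
```

```text
[-31.2 -16.1 110.4  29.4  85.5 -16.2]
shift cm [-35.47   0.66 -10.8 ] turn [ 28.3 -15.9 -88.1] tcp [ 400. -385.  180.]
```

Emit:
play_rows([
  [[-4.8, 0.1, -1.5, 28.3, -15.9, -88.1], [-9.6, 0.2, -2.9, 28.3, -15.9, -88.1], [-14.4, 0.3, -4.4, 28.3, -15.9, -88.1], [-19.2, 0.4, -5.9, 28.3, -15.9, -88.1], [-24, 0.4, -7.3, 28.3, -15.9, -88.1]],
])

```text
time: 17.55
tool_pos: [432.6, -270.1, 201.5]
tcp_rot: [169.4, -13.7, 116.4]
ft_force: [0.5, 0.6, 0.4]
finger_gap: 30.2
grip_force: 0.0
```

Run:
```python
from h import *
print(sensors.sense()['joint_pos'].round(1))
go((400,-385,160),163.4)
```

```text
[-47.8   2.2  95.7  13.9  92.3 -73.5]
shift cm [-9.58 -8.24  0.43] turn [ 15.6  -8.6 -48. ] tcp [ 400. -385.  160.]
```

Emit:
play_rows([
  [[-3.2, -2.7, 0.1, 15.6, -8.6, -48], [-6.4, -5.5, 0.3, 15.6, -8.6, -48], [-9.6, -8.2, 0.4, 15.6, -8.6, -48], [-9.6, -8.2, 0.4, 15.6, -8.6, -48], [-9.6, -8.2, 0.4, 15.6, -8.6, -48]],
], jaw=0.5)

```text
time: 18.05
tool_pos: [399.7, -383.6, 159.3]
tcp_rot: [177.6, -1.6, 155.7]
ft_force: [-0.4, 0.1, 0.0]
finger_gap: 42.8
grip_force: 0.0
```

Emit:
play_rows([
  [[0, 0, 0, 2, -1, -7], [0, 0, 0, 2, -1, -7], [0, 0, 0, 2, -1, -7]],
])

```text
time: 18.35
tool_pos: [400.5, -382.4, 160.5]
tcp_rot: [179.4, -0.4, 162.2]
ft_force: [-0.4, -0.7, -0.1]
finger_gap: 42.5
grip_force: 0.0
```

Run:
```python
from h import *
d=snap('wrist','w7')
print(sensors.sense()['tcp_rot'],sensors.sense()['tool_pos'])
```

```text
[179.36785694  -0.39758413 162.22942958] [ 400.46033454 -382.58967948  160.48365125]
```

View pics/w7.png

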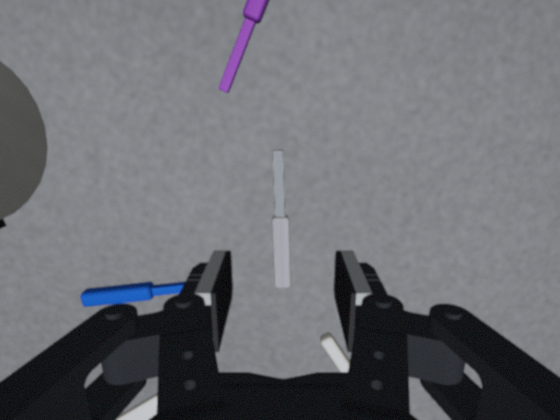

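Probe B runs from thick end (282,287) to tip (278,151), and its stem looks notched near (279,178). I compare it with probe A in one close crop.

Run:
```python
import cv2,numpy as np
from h import *
a=cv2.imread('pics/w7.png')[140:300,240:320]; b=cv2.imread('pics/w2.png')[145:305,240:320]; c=cv2.imread('pics/w5.png')[190:310,400:500]
f=lambda i:cv2.resize(i,None,fx=3.7,fy=3.7,interpolation=cv2.INTER_CUBIC)
o=np.hstack([f(a),f(b)]); cv2.imwrite('pics/cmp.png',o)
d=load('w7'); print([px2w(d,*p,7).round(1) for p in((282,287),(281,216),(278,151))])
```

```text
[array([ 488.8, -410.2,    7. ]), array([ 425.2, -390.8,    7. ]), array([ 372.6, -376.4,    7. ])]
```

View pics/cmp.png

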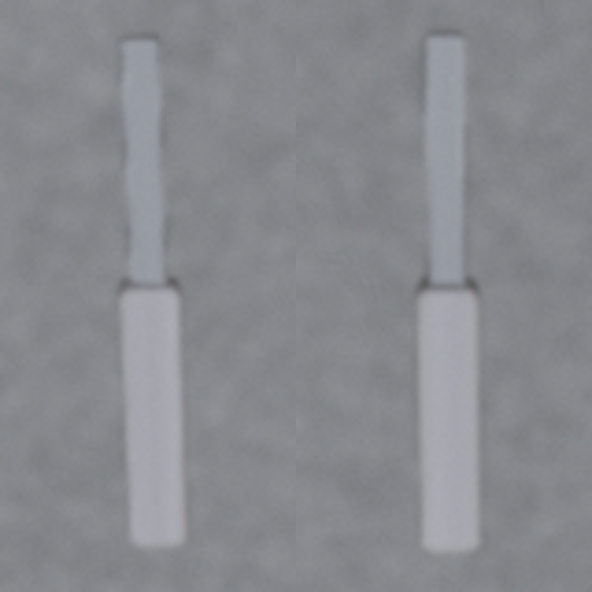

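Both match in shape and size: grey handle and straight stem. The notches are only aliasing, so probe B is a real probe and I grasp it.

Run:
```python
from h import *
go((397.6,-383.7,4),163.8)
```

```text
shift cm [ 0.13 -0.37 15.65] turn [ 0.6 -0.4 -1.6] tcp [ 397.6 -383.7    4. ]
```

Emit:
play_rows([
  [[0.1, -0.1, 5, 0.6, -0.4, -1.6], [0.1, -0.2, 10, 0.6, -0.4, -1.6], [0.1, -0.35, 14, 0.6, -0.4, -1.6], [0.1, -0.35, 15.6, 0.6, -0.4, -1.6], [0.1, -0.35, 15.6, 0.6, -0.4, -1.6]],
])

```text
time: 18.9
tool_pos: [396.6, -382.6, 2.0]
tcp_rot: [179.8, -0.2, 163.9]
ft_force: [-0.0, 0.1, 0.4]
finger_gap: 43.1
grip_force: 0.0
```

Emit:
play_rows([
  [[0, 0, 0, 0, 0, 0], [0, 0, 0, 0, 0, 0], [0, 0, 0, 0, 0, 0], [0, 0, 0, 0, 0, 0], [0, 0, 0, 0, 0, 0]],
], jaw=0)

```text
time: 19.4
tool_pos: [399.1, -385.2, 6.2]
tcp_rot: [-179.9, 0.2, 164.0]
ft_force: [1.5, -1.3, 5.6]
finger_gap: 4.5
grip_force: 69.1
```

Emit:
play_rows([
  [[0, 0, -2, 0, 0, 0], [0, 0, -6, 0, 0, 0], [0, 0, -11, 0, 0, 0], [0, 0, -16, 0, 0, 0], [0, 0, -21, 0, 0, 0]],
])

```text
time: 19.9
tool_pos: [397.3, -383.0, 216.0]
tcp_rot: [180.0, -0.0, 164.0]
ft_force: [1.1, -0.3, -1.2]
finger_gap: 4.7
grip_force: 68.6
```

Run:
```python
from h import *
go((500,-100,255),98.5,60,4)
```

```text
shift cm [-1.94 30.35 -3.68] turn [-34.1  53.   59.2] tcp [499.5 -96.6 253. ]
```

Emit:
play_rows([
  [[-0.4, 4.5, -2, -34, 53, 59], [-0.8, 9, -3.5, -34, 53, 59], [-1.2, 13.5, -3.6, -34, 53, 59], [-1.6, 18, -3.7, -34, 53, 59], [-1.9, 22.5, -3.7, -34, 53, 59]],
])

```text
time: 20.4
tool_pos: [478.9, -170.9, 252.1]
tcp_rot: [169.7, -29.6, 136.4]
ft_force: [0.3, 0.5, -1.3]
finger_gap: 4.6
grip_force: 68.7
```

Run:
```python
from h import *
print(sensors.sense()['joint_pos'].round(1))
go(pot('R',4,-6,260),98.5,80,4)
```

```text
[-35.6  17.2  77.5  15.3 112.7 -76.9]
shift cm [11.73 26.45 10.73] turn [-22.5  45.9  26.6] tcp [576.6 121.8 259.3]
```

Emit:
play_rows([
  [[1.7, 3.8, 1.5, -22.5, 45.9, 26.6], [3.4, 7.6, 3.1, -22.5, 45.9, 26.6], [5, 11.4, 4.6, -22.5, 45.9, 26.6], [6.7, 15.1, 6.1, -22.5, 45.9, 26.6], [8.4, 18.9, 7.7, -22.5, 45.9, 26.6]],
])

```text
time: 20.9
tool_pos: [547.8, 38.0, 256.4]
tcp_rot: [166.9, -67.5, 118.0]
ft_force: [-0.3, 0.5, -0.7]
finger_gap: 4.6
grip_force: 68.7
```

Run:
```python
from h import *
go(pot('R',4,-6,260),98.5,80,4)
```

```text
shift cm [2.58 5.06 6.8 ] turn [-5.7 11.6  6.8] tcp [576.6 121.8 259.3]
```

Emit:
play_rows([
  [[1.3, 2.5, 3.4, -3, 6, 3.4], [2.6, 5, 6.8, -5.7, 11.6, 6.8], [2.6, 5, 6.8, -5.7, 11.6, 6.8], [2.6, 5, 6.8, -5.7, 11.6, 6.8]],
])

```text
time: 21.3
tool_pos: [574.1, 121.6, 257.9]
tcp_rot: [179.6, -79.8, 99.1]
ft_force: [0.9, 0.7, -0.9]
finger_gap: 4.7
grip_force: 68.8
```

Run:
```python
from h import *
print(sensors.sense()['joint_pos'].round(1))
go(pot('R',4,-6,260),98.5,80,4)
go(pot('R',4,-6,180),98.5,80,4)
go(pot('R',4,-6,142),98.5,80,4)
```

```text
[-24.7  33.2  83.5  63.9 113.9 -35.5]
shift cm [ 0.14  0.26 -0.04] turn [-0.3  0.2  0.1] tcp [576.6 121.8 259.3]
shift cm [-7.74  0.25  1.38] turn [-0.3  0.2  0.1] tcp [576.6 121.8 179.3]
shift cm [-11.48   0.24   2.05] turn [-0.3  0.2  0.1] tcp [576.6 121.8 141.3]
```

Emit:
play_rows([
  [[-3, 0.2, 0.5, 0, 0, 0], [-6, 0.2, 1.1, 0, 0, 0], [-8, 0.2, 1.4, 0, 0, 0], [-8, 0.2, 1.4, 0, 0, 0]],
])

```text
time: 21.7
tool_pos: [576.5, 119.7, 175.6]
tcp_rot: [179.9, -79.8, 98.7]
ft_force: [-0.5, 1.1, -0.2]
finger_gap: 4.6
grip_force: 68.8
```

Emit:
play_rows([
  [[-1.2, 0, 0.2, 0, 0, 0], [-2.4, 0, 0.4, 0, 0, 0], [-3.6, 0, 0.6, 0, 0, 0], [-3.6, 0, 0.6, 0, 0, 0]],
])

```text
time: 22.1
tool_pos: [576.8, 120.2, 139.4]
tcp_rot: [179.8, -79.8, 98.9]
ft_force: [0.2, 0.9, -0.5]
finger_gap: 4.7
grip_force: 68.8
```

Run:
```python
from h import *
go(pot('R',4,-6,142),98.5,80,4)
```

```text
shift cm [0.21 0.01 0.12] turn [-0.1  0.2  0.1] tcp [576.6 121.8 141.3]
```

Emit:
play_rows([
  [[0, 0, 0, 0, 0, 0], [0, 0, 0, 0, 0, 0], [0, 0, 0, 0, 0, 0]],
], jaw=0.25)

```text
time: 22.4
tool_pos: [577.7, 120.0, 141.7]
tcp_rot: [178.7, -79.7, 99.9]
ft_force: [-0.6, -0.3, -0.5]
finger_gap: 21.2
grip_force: 0.0
```

Emit:
play_rows([
  [[0, 0, -2, 0, 0, 0], [0, 0, -5, 0, 0, 0], [2, 0, -9, 0, 0, 0], [6, 0, -11, 0, 0, 0], [10, 0, -12, 0, 0, 0]],
])

```text
time: 22.9
tool_pos: [592.4, 18.9, 262.3]
tcp_rot: [179.0, -79.8, 99.5]
ft_force: [1.2, -0.0, -0.5]
finger_gap: 21.6
grip_force: 0.0
```

Run:
```python
from h import *
d=snap('wrist','w8'); snap('scene','s8')
go((564,-386,180),170)
# is pestle B where it was? compare scene frames around it
a=load('scene0')['pixels'].astype(int); b=load('s8')['pixels'].astype(int)
p=lambda i:np.argwhere((i[300:350,170:240].min(2)>165)).mean(0)[::-1]+[170,300]
print(p(a),p(b))
```

```text
shift cm [-15.77  -9.16 -37.33] turn [ 49.5 -67.8 -58.5] tcp [ 564. -386.  180.]
[212.44765343 335.16245487] [212.43233083 335.16917293]
```

Emit:
play_rows([
  [[-2, -1.1, -4.5, 49.5, -67.8, -58.5], [-4, -2.2, -9, 49.5, -67.8, -58.5], [-5.9, -3.4, -13.5, 49.5, -67.8, -58.5], [-7.7, -4.5, -18, 49.5, -67.8, -58.5], [-9.6, -5.6, -22.6, 49.5, -67.8, -58.5]],
], jaw=0.55)

```text
time: 23.5
tool_pos: [573.1, -224.6, 206.7]
tcp_rot: [161.4, -45.2, 141.8]
ft_force: [0.5, 1.0, -1.0]
finger_gap: 47.0
grip_force: 0.0
```

Run:
```python
from h import *
print(sensors.sense()['joint_pos'].round(1))
go((564,-386,180),170)
```

```text
[-37.5  51.2  42.8  24.7 128.4 -73.5]
shift cm [ -8.42 -11.06  -8.68] turn [ 28.4 -39.8 -33.8] tcp [ 564. -386.  180.]
```

Emit:
play_rows([
  [[-2.1, -2.8, -2.2, 28.4, -39.8, -33.8], [-4.2, -5.5, -4.4, 28.4, -39.8, -33.8], [-6.3, -8.3, -6.5, 28.4, -39.8, -33.8], [-8.4, -11, -8.7, 28.4, -39.8, -33.8], [-8.4, -11, -8.7, 28.4, -39.8, -33.8]],
])

```text
time: 24.0
tool_pos: [562.1, -388.2, 177.5]
tcp_rot: [173.0, -11.7, 161.0]
ft_force: [0.8, -0.5, 0.1]
finger_gap: 46.9
grip_force: 0.0
```

Run:
```python
from h import *
go((564,-386,160),193.4)
```

```text
shift cm [-0.46  0.07  1.71] turn [ 10.1  -9.4 -32.9] tcp [ 564. -386.  160.]
```

Emit:
play_rows([
  [[-0.4, 0.1, 1.7, 10.1, -9.4, -32.9], [-0.4, 0.1, 1.7, 10.1, -9.4, -32.9], [-0.4, 0.1, 1.7, 10.1, -9.4, -32.9], [-0.4, 0.1, 1.7, 10.1, -9.4, -32.9], [-0.4, 0.1, 1.7, 10.1, -9.4, -32.9]],
])

```text
time: 24.5
tool_pos: [564.8, -379.7, 163.2]
tcp_rot: [179.8, 0.1, -166.4]
ft_force: [0.1, -0.6, 0.5]
finger_gap: 47.0
grip_force: 0.0
```

Run:
```python
from h import *
print(sensors.sense()['joint_pos'].round(1))
d=snap('wrist','w9')
g=d['pixels'].astype(int); m=(g.min(2)>150).astype('uint8'); m[:,:150]=0;m[:,420:]=0;m[:100]=0
n,l,st,c=cv2.connectedComponentsWithStats(m); print([(s.tolist(),k.round(1)) for s,k in zip(st[1:],c[1:]) if s[4]>200])
i=1+np.argmax(st[1:,4]); ys,xs=np.where(l==i)
for v in range(ys.min(),ys.max()+1,10): q=xs[ys==v]; print(v,q.min(),q.max(),end=' | ')
print([w2px(d,X).round() for X in((610.2,-374.7,12),(548,-389.5,12))])
go((563.6,-385.8,4),193.4)
```

```text
[-3.830e+01  2.200e+01  7.540e+01  1.000e-01  8.270e+01 -1.419e+02]
[([271, 162, 15, 75, 1042], array([277.6, 199. ])), ([265, 240, 27, 39, 949], array([277.7, 259. ])), ([248, 317, 59, 30, 763], array([276.7, 328.5])), ([247, 343, 58, 36, 1592], array([276.2, 361. ])), ([413, 378, 7, 42, 278], array([416.1, 397.9]))]
343 271 280 | 353 252 299 | 363 247 303 | 373 256 303 | [array([276., 237.]), array([276., 163.])]
shift cm [ 0.26 -0.6  15.93] turn [ 0.2  0.  -0. ] tcp [ 563.6 -385.8    4. ]
```

Emit:
play_rows([
  [[0.2, -0.45, 5, 0, 0, 0], [0.2, -0.45, 10, 0, 0, 0], [0.2, -0.45, 14.5, 0, 0, 0], [0.2, -0.45, 15.9, 0, 0, 0], [0.2, -0.45, 15.9, 0, 0, 0]],
])

```text
time: 25.05
tool_pos: [562.9, -384.1, 1.8]
tcp_rot: [179.6, -0.2, -166.8]
ft_force: [0.8, -0.1, 0.7]
finger_gap: 46.7
grip_force: 0.0
```

Emit:
play_rows([
  [[0, 0, 0, 0, 0, 0], [0, 0, 0, 0, 0, 0], [0, 0, 0, 0, 0, 0], [0, 0, 0, 0, 0, 0], [0, 0, 0, 0, 0, 0]],
], jaw=0)

```text
time: 25.55
tool_pos: [565.0, -385.7, 5.1]
tcp_rot: [179.9, 0.1, -166.7]
ft_force: [1.2, -2.1, 2.9]
finger_gap: 9.8
grip_force: 72.0
```

Emit:
play_rows([
  [[0, 0, -2, 0, 0, 0], [0, 0, -6, 0, 0, 0], [0, 0, -11, 0, 0, 0], [0, 0, -16, 0, 0, 0], [0, 0, -21, 0, 0, 0]],
])

```text
time: 26.05
tool_pos: [563.6, -385.1, 215.2]
tcp_rot: [179.7, -0.0, -166.6]
ft_force: [0.8, -0.2, -1.1]
finger_gap: 9.6
grip_force: 71.5
```

Run:
```python
from h import *
go((530,-120,270),98.5,40,5)
d=load('w8'); i=d['pixels'][200:400,180:380,::-1]; i=cv2.resize(i,(590,590),interpolation=cv2.INTER_CUBIC)
cv2.imwrite('pics/w8c.png',i)
```

```text
shift cm [-2.87 26.91 -4.97] turn [-32.8  30.   90.6] tcp [ 529.5 -116.8  266.2]
```

View pics/w8c.png

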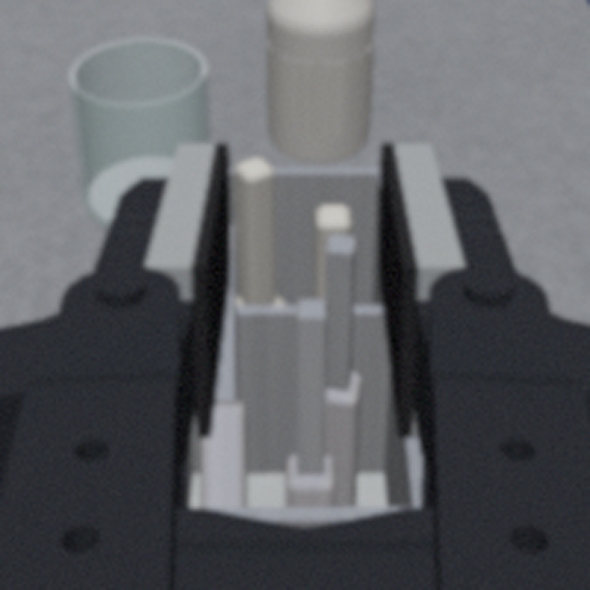

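The crop shows probes A and B and the kept probe in the right pot. Pestle A's top is at crop (255,168) and the kept pestle's at (333,215), both in the left pot. I locate them to choose the free corner.

Run:
```python
from h import *
d=load('w8')
def dk(u,v,z): X=px2w(d,180+u/2.95,200+v/2.95,z); w=X[:2]-O; return np.r_[w@ex,w@ey].round(1)
print('pestA top',dk(255,168,135),'at rim level',dk(258,300,80),'kept',dk(333,215,135),'corner L',dk(238,172,110),dk(382,172,110),'probeB tip',dk(311,310,153),'keptprobe',dk(342,243,155))
```

```text
pestA top [-13.3  42.5] at rim level [-13.   37.1] kept [13.2 16.2] corner L [-21.6  75.3] [33.9 75.6] probeB tip [  5.6 -48.3] keptprobe [ 14.6 -22.8]
```

Emit:
play_rows([
  [[-0.5, 4.5, -2.5, -33, 30, 90], [-1, 9, -5, -33, 30, 90], [-1.5, 13.5, -5, -33, 30, 90], [-2, 18, -5, -33, 30, 90], [-2.5, 22.5, -5, -33, 30, 90]],
])

```text
time: 26.55
tool_pos: [536.3, -159.0, 264.9]
tcp_rot: [170.7, -16.7, 155.6]
ft_force: [0.1, 0.1, -1.2]
finger_gap: 10.0
grip_force: 71.5
```

Run:
```python
from h import *
print(sensors.sense()['joint_pos'].round(1))
go(pot('R',5,0,285),98.5,60,5)
go(pot('L',18,49,285),98.5,60,5)
```

```text
[-27.3  16.1  74.    8.8 106.8 -90.2]
shift cm [ 8.35 27.36  5.16] turn [-27.8  35.5  48.5] tcp [576.7 128.3 282.5]
shift cm [13.92 38.3   8.64] turn [-27.8  35.5  48.5] tcp [570.7 255.8 282.5]
```

Emit:
play_rows([
  [[1.7, 4.6, 1, -27.8, 35.5, 48.5], [3.4, 9.3, 2.1, -27.8, 35.5, 48.5], [5, 13.9, 3.1, -27.8, 35.5, 48.5], [6.7, 18.5, 4.2, -27.8, 35.5, 48.5], [8.4, 23.1, 5.2, -27.8, 35.5, 48.5]],
])

```text
time: 27.05
tool_pos: [556.1, 89.8, 275.0]
tcp_rot: [168.9, -45.8, 124.5]
ft_force: [0.6, 0.1, -1.3]
finger_gap: 9.7
grip_force: 71.5
```

Run:
```python
from h import *
go(pot('L',18,49,270),98.5,60,5)
```

```text
shift cm [ 8.42  8.55 11.59] turn [-9.8 12.3 16.9] tcp [570.7 255.8 267.5]
```

Emit:
play_rows([
  [[2.1, 2.1, 2.9, -9.8, 12.3, 16.9], [4.2, 4.3, 5.8, -9.8, 12.3, 16.9], [6.3, 6.4, 8.7, -9.8, 12.3, 16.9], [8.4, 8.5, 11.6, -9.8, 12.3, 16.9], [8.4, 8.5, 11.6, -9.8, 12.3, 16.9]],
])

```text
time: 27.55
tool_pos: [567.7, 257.7, 265.8]
tcp_rot: [179.8, -59.9, 99.2]
ft_force: [-0.4, 0.2, -1.1]
finger_gap: 9.9
grip_force: 71.5
```

Emit:
play_rows([
  [[0, 0, 0, 0, 0, 0], [0, 0, 0, 0, 0, 0]],
])

```text
time: 27.75
tool_pos: [569.8, 253.1, 266.9]
tcp_rot: [179.5, -59.8, 99.2]
ft_force: [-0.6, -0.9, -1.1]
finger_gap: 9.9
grip_force: 71.5
```

Run:
```python
from h import *
for z in(270,190,145): go(pot('L',18,49,z),98.5,60,5)
```

```text
shift cm [0.18 0.14 0.19] turn [-0.1  0.2  0.4] tcp [570.7 255.8 267.5]
shift cm [-6.73  0.1   4.22] turn [-0.1  0.2  0.4] tcp [570.7 255.8 187.5]
shift cm [-10.62   0.08   6.48] turn [-0.1  0.2  0.4] tcp [570.7 255.8 142.5]
```

Emit:
play_rows([
  [[-2.5, 0.1, 1.6, 0, 0, 0.4], [-5, 0.1, 3.2, 0, 0, 0.4], [-6.7, 0.1, 4.2, 0, 0, 0.4], [-6.7, 0.1, 4.2, 0, 0, 0.4]],
])

```text
time: 28.15
tool_pos: [569.3, 255.7, 184.6]
tcp_rot: [-179.2, -59.8, 97.8]
ft_force: [-0.6, 0.2, -1.1]
finger_gap: 9.7
grip_force: 71.6
```

Emit:
play_rows([
  [[-1.2, 0, 0.7, 0, 0, 0], [-2.4, 0, 1.4, 0, 0, 0], [-3.4, 0, 2, 0, 0, 0], [-3.9, 0, 2.3, 0, 0, 0], [-3.9, 0, 2.3, 0, 0, 0]],
])

```text
time: 28.65
tool_pos: [570.0, 256.8, 141.4]
tcp_rot: [-179.6, -59.8, 98.2]
ft_force: [1.4, -0.1, -1.2]
finger_gap: 9.8
grip_force: 71.6
```

Run:
```python
from h import *
go(pot('L',18,49,145),98.5,60,5)
d=snap('wrist','w10'); snap('scene','s10')
```

```text
shift cm [ 0.04  0.06 -0.15] turn [-0.2  0.2 -0.1] tcp [570.7 255.8 142.5]
```

Emit:
play_rows([
  [[0, 0, 0, 0, 0, 0], [0, 0, 0, 0, 0, 0], [0, 0, 0, 0, 0, 0], [0, 0, 0, 0, 0, 0]],
], jaw=0.35)

```text
time: 29.15
tool_pos: [570.7, 256.6, 142.9]
tcp_rot: [-179.9, -59.8, 98.5]
ft_force: [-1.2, 0.2, 0.3]
finger_gap: 29.9
grip_force: 0.0
```

Emit:
play_rows([
  [[0.8, 0, -1.4, 0, 0, 0], [2, 0, -3.5, 0, 0, 0], [5, 0, -6, 0, 0, 0], [9, 0, -8, 0, 0, 0], [13, 0, -10, 0, 0, 0]],
])

```text
time: 29.65
tool_pos: [573.9, 235.1, 307.7]
tcp_rot: [-179.8, -59.8, 98.4]
ft_force: [0.5, -0.6, 0.5]
finger_gap: 29.6
grip_force: 0.0
```

Run:
```python
from h import *
go((575,15,330),98.5)
```

```text
shift cm [ -9.05  -3.16 -19.94] turn [ -0.1 -59.8  -0. ] tcp [575.  15. 330.]
```

Emit:
play_rows([
  [[-1, -0.6, -4.5, 0, -59.8, 0], [-2, -1.2, -9, 0, -59.8, 0], [-4, -1.8, -13, 0, -59.8, 0], [-6.5, -2.5, -17, 0, -59.8, 0], [-9, -3.2, -20, 0, -59.8, 0]],
])

```text
time: 30.15
tool_pos: [575.7, 11.8, 332.1]
tcp_rot: [179.8, -16.3, 98.5]
ft_force: [0.3, 1.2, -0.4]
finger_gap: 30.0
grip_force: 0.0
```

Run:
```python
from h import *
go((580,60,400),98.5)
```

```text
shift cm [ 6.42  1.15 -5.19] turn [  0.2 -16.3  -0. ] tcp [580.  60. 400.]
```

Emit:
play_rows([
  [[3.2, 0.6, -2.6, 0, -16.3, 0], [6.4, 1.1, -5.2, 0, -16.3, 0], [6.4, 1.1, -5.2, 0, -16.3, 0], [6.4, 1.1, -5.2, 0, -16.3, 0]],
])

```text
time: 30.55
tool_pos: [578.9, 64.9, 399.2]
tcp_rot: [179.9, -0.5, 98.8]
ft_force: [-0.0, 0.3, -0.2]
finger_gap: 29.7
grip_force: 0.0
```

Run:
```python
from h import *
d=snap('wrist','w11'); s=snap('scene','s11'); print(d['s']['tool_pos'].round())
# rectify left pot and right pot at rim height: 2 mm cells, chars by brightness
for side in 'LR':
    print(side)
    for y in range(36,-39,-4):
        row=''
        for x in range(-33,36,2):
            u,v=w2px(d,pot(side,x,y,110)).round().astype(int)
            row+=' .:-=+*#%@'[min(9,int(d['pixels'][v,u].mean()/25.6))] if 0<=v<420 and 0<=u<560 else '?'
        print(row)
# bench: old spots of pestle B & around empty?
a=load('scene0')['pixels'].astype(int)
for n,(u,v) in dict(A=(235,239),B=(152,307),pa=(198,270),pb=(215,336),purple=(120,268),blue=(110,352)).items(): print(n,a[v-8:v+8,u-15:u+15].max(2).max(),s['pixels'][v-8:v+8,u-15:u+15].max(2).max())
```

```text
[579.  65. 399.]
L
???????????????????????????????????
::::::::::::::::::::::::::::::::-++
::::::::::::::::::::::::::::::::-++
::::::::::::::::-:::::::::::::::-++
-+****************************=:-++
:+******###*************####**=:-++
-+*****######*********+#####**=:=++
-+****++###*+++*****##=+****+*=:=++
:+****#+-----+#*****#*=----=*+-:-++
:+**+*#*=----*##****##=----*#+=:-++
:+***+*##***##*++**+*#######*+=--++
:+****+*##**+=-=***====++++++*+:-++
:+*****+=+==-+********####****+:-++
:+*****************#**#####+**+:-++
:+***************+*#+*####*+**+:-++
:+*+**+**********+*#+---==****+:-++
:+*+++++*********+*#*+==+##***+:-++
:+*+++++**********+***********+:-++
=+*+++++***********+++++++****+=+++
R
---=+++=-------------------------++
-=*+++++**********************=:-++
-=**++++**********************+--++
-=**++++*****************+****=-:++
:+**+++++***********+*++*******--++
-+***+++*+*********++*=+++*****--++
:+*******+***********++++******--++
:+**++++++********************+--++
:+**++++++********************+--=+
:+**+++++++*******************+--=+
:+**+++++++*******************+::=+
:+***++++++*******************+-:++
:+***++++++******====+********+::++
:+***++++++*****+*************+-:++
:=****++++*******+====+*******+--++
:=***************+******##**#*+--++
-=****************++++*********--++
-------------------------------:-++
=-=+++++++++=++++++++++++++++++++++
A 195 146
B 198 150
pa 225 148
pb 226 151
purple 168 165
blue 212 206
```

All instruments are standing in their pots: three pestles left, three probes right, and the bench spots are clear. Now the lever.

Run:
```python
from h import *
go((673,31,250),98.5); go((673,31,82),98.5)
```

```text
shift cm [-4.62  8.92 14.51] turn [-0.2 -0.6  0. ] tcp [673.  31. 250.]
shift cm [-4.79  8.97 31.31] turn [-0.2 -0.6  0. ] tcp [673.  31.  82.]
```

Emit:
play_rows([
  [[-2, 4, 2, 0, -0.6, 0], [-4.6, 8, 4, 0, -0.6, 0], [-4.6, 9, 9, 0, -0.6, 0], [-4.6, 9, 14, 0, -0.6, 0], [-4.6, 9, 16, 0, -0.6, 0]],
], jaw=0)

```text
time: 31.15
tool_pos: [671.0, 29.0, 226.2]
tcp_rot: [-179.2, -0.1, 98.3]
ft_force: [-1.4, -0.0, -0.8]
finger_gap: 0.3
grip_force: 0.0
```

Run:
```python
from h import *
go((673,31,82),98.5)
```

```text
shift cm [ 0.14  0.43 14.42] turn [-0.8 -0.1 -0.2] tcp [673.  31.  82.]
```

Emit:
play_rows([
  [[0.1, 0.2, 5, 0, 0, 0], [0.1, 0.2, 10, 0, 0, 0], [0.1, 0.2, 14.4, 0, 0, 0], [0.1, 0.2, 14.4, 0, 0, 0]],
])

```text
time: 31.55
tool_pos: [668.5, 30.7, 80.9]
tcp_rot: [-178.9, -0.1, 98.3]
ft_force: [-1.3, -0.6, -0.7]
finger_gap: -0.1
grip_force: 0.0
```

Emit:
play_rows([
  [[0, -2, 0, 0, 0, 0], [0, -3.5, 0, 0, 0, 0], [0, -5, 0, 0, 0, 0], [0, -6.5, 0, 0, 0, 0], [0, -8, 0, 0, 0, 0]],
])

```text
time: 32.05
tool_pos: [606.2, 20.2, 104.5]
tcp_rot: [178.8, 0.2, 98.4]
ft_force: [5.1, 4.9, 40.0]
finger_gap: 0.1
grip_force: 16.0
```

Run:
```python
from h import *
for x in(-8,-14): go(np.r_[O+ex*x-145*ey,82],98.5)
```

```text
shift cm [ 0.09 -2.66  2.19] turn [ 1.2  0.2 -0.1] tcp [580.1  17.2  82. ]
shift cm [ 0.09 -3.26  2.18] turn [ 1.2  0.2 -0.1] tcp [574.2  16.3  82. ]
```

Emit:
play_rows([
  [[0, 0, -3, 0, 0, 0], [0, 2, -6, 0, 0, 0], [0, 6, -10, 0, 0, 0], [0, 6, -15, 0, 0, 0], [0, 6, -17, 0, 0, 0]],
])

```text
time: 32.55
tool_pos: [658.7, 28.9, 269.3]
tcp_rot: [179.7, 0.1, 98.4]
ft_force: [0.1, 0.0, 0.6]
finger_gap: 0.3
grip_force: 0.0
```

Run:
```python
from h import *
for c in('wrist','scene','side'):
    d=snap(c,'lv_'+c); g=d['pixels'].max(2)
    ctr=[]
    for ang in np.linspace(0,1,11):
        t=ang-.5; X=np.r_[O+ex*80*np.sin(t)-145*ey,22+80*np.cos(t)]
        u,v=w2px(d,X).round().astype(int)
        ctr.append(int(g[v-1:v+2,u-1:u+2].mean()) if 2<v<417 and 2<u<557 else -1)
    print(c,ctr)
print(sensors.sense()['tool_pos'])
```

```text
wrist [139, 135, 134, 32, 52, 31, 156, 171, 174, 176, 175]
scene [145, 146, 133, 62, 31, 26, 73, 101, 101, 101, 102]
side [91, 78, 64, 16, 16, 16, 62, 100, 100, 98, 98]
[658.21275899  28.89996636 267.39834461]
```

Run:
```python
from h import *
for x,z in((50,62),(-14,62)): go(np.r_[O+ex*x-145*ey,z],98.5)
```

```text
shift cm [ 0.05 -2.2  20.53] turn [ 0.3  0.1 -0.1] tcp [637.5  25.8  62. ]
shift cm [ 0.04 -8.6  20.49] turn [ 0.3  0.1 -0.1] tcp [574.2  16.3  62. ]
```

Emit:
play_rows([
  [[0, -2.2, 4.5, 0, 0, 0], [0, -2.2, 9.5, 0, 0, 0], [0, -2.2, 14.5, 0, 0, 0], [0, -2.2, 19, 0, 0, 0], [0, -2.2, 20.5, 0, 0, 0]],
])

```text
time: 33.2
tool_pos: [629.0, 26.0, 50.3]
tcp_rot: [-179.3, -0.0, 98.5]
ft_force: [-4.9, 0.6, 52.7]
finger_gap: 0.1
grip_force: 0.0
```

Emit:
play_rows([
  [[0, -1, 0, 0, 0, 0], [0, -2, 0, 0, 0, 0], [0, -3, 0, 0, 0, 0], [0, -3.8, 0, 0, 0, 0], [0, -4.5, 0, 0, 0, 0]],
])

```text
time: 33.7
tool_pos: [589.8, 19.8, 58.0]
tcp_rot: [-180.0, 0.1, 98.6]
ft_force: [0.5, -0.9, -0.4]
finger_gap: 0.2
grip_force: 0.3
```

Emit:
play_rows([
  [[0, -0.5, 0, 0, 0, 0], [0, -0.9, 0, 0, 0, 0], [0, -1.2, 0, 0, 0, 0], [0, -1.4, 0, 0, 0, 0], [0, -1.4, 0, 0, 0, 0]],
])

```text
time: 34.2
tool_pos: [580.3, 18.2, 60.1]
tcp_rot: [179.5, 0.2, 98.6]
ft_force: [11.2, 2.8, 4.1]
finger_gap: -0.1
grip_force: 5.4
```

Emit:
play_rows([
  [[0, -0.2, 0, 0, 0, 0], [0, -0.4, 0, 0, 0, 0], [0, -0.4, 0, 0, 0, 0]],
])

```text
time: 34.5
tool_pos: [578.9, 17.9, 61.4]
tcp_rot: [179.2, 0.2, 98.6]
ft_force: [20.4, 3.2, 1.7]
finger_gap: -0.0
grip_force: 8.8
```

```bash
cat > lv.py <<'E'
from h import *
for c in('wrist','scene','side'):
    d=snap(c,'lw_'+c); g=d['pixels'].max(2); ctr=[]
    for ang in np.linspace(-.1,1.1,13):
        t=ang-.5; X=np.r_[O+ex*80*np.sin(t)-145*ey,22+80*np.cos(t)]
        u,v=w2px(d,X).round().astype(int)
        ctr.append(int(g[v-1:v+2,u-1:u+2].mean()) if 2<v<417 and 2<u<557 else -1)
    print(c,ctr)
s=sensors.sense(); print(s['tool_pos'],s['ft_force'])
E
python3 lv.py
```

```text
wrist [24, 24, 23, 24, 25, 36, 19, 22, 44, 24, 24, 141, 144]
scene [25, 30, 24, 28, 28, 29, 28, 34, 61, 100, 100, 102, 113]
side [18, 14, 14, 15, 16, 15, 16, 38, 67, 84, 99, 100, 99]
[578.90098422  17.87079285  61.37808246] [18.65519023  3.60774288  2.262635  ]
```

Emit:
play_rows([
  [[0, 1.5, 0, 0, 0, 0], [0, 3, 0, 0, 0, 0], [0, 4.5, -3, 0, 0, 0], [0, 5.5, -7, 0, 0, 0], [0, 5.5, -11, 0, 0, 0]],
])

```text
time: 35.15
tool_pos: [626.8, 26.1, 167.5]
tcp_rot: [-179.8, 0.1, 98.6]
ft_force: [1.4, 0.2, -0.1]
finger_gap: -0.4
grip_force: 0.0
```

Emit:
play_rows([
  [[0, 0, -3, 0, 0, 0], [0, 0, -7, 0, 0, 0], [0, 0, -10, 0, 0, 0], [0, 0, -10, 0, 0, 0], [0, 0, -10, 0, 0, 0]],
])

```text
time: 35.65
tool_pos: [627.2, 26.0, 267.9]
tcp_rot: [180.0, 0.1, 98.6]
ft_force: [0.5, -0.3, -0.7]
finger_gap: 0.1
grip_force: 0.0
```

```bash
python3 lv.py
python3 - <<'E'
from h import *
a=load('s11')['pixels'].astype(int); b=load('lw_scene')['pixels'].astype(int); o=load('scene0')['pixels'].astype(int)
# lever region vs the start (lever ON then), pots vs after last placing
f=lambda p,q,r:(np.abs(p-q).max(2)[r[1]:r[3],r[0]:r[2]]>40).sum()
print('lever vs start',f(b,o,(285,200,330,250)),'pots vs after placing',f(b,a,(315,165,355,205)),'bench rest',f(b,o,(90,220,220,400)),f(b,o,(220,255,440,400)))
E
```

```text
wrist [43, 47, 28, 122, 177, 176, 173, 169, 175, 177, 178, 137, 136]
scene [24, 30, 32, 126, 140, 107, 102, 102, 101, 100, 101, 101, 113]
side [18, 13, 18, 65, 72, 96, 99, 100, 100, 100, 99, 98, 99]
[625.87282621  26.07757027 264.82415462] [ 0.77479803 -1.08080066 -0.62352413]
lever vs start 46 pots vs after placing 0 bench rest 438 107
```

Run:
```python
from h import *
b=load('lw_scene')['pixels'].astype(int); o=load('scene0')['pixels'].astype(int)
for n,i in(('start',o),('now',b)):
    m=np.argwhere(i[203:218,290:307].max(2)<50); print(n,m.mean(0)[::-1]+[290,203],len(m))
D=(np.abs(b-o).max(2)>40).astype('uint8'); D[:200]=0
n,l,st,c=cv2.connectedComponentsWithStats(D); print([(s[4],k.round()) for s,k in zip(st[1:],c[1:]) if s[4]>8])
d=load('lw_wrist')
print('gap to things: tcp above',sensors.sense()['tool_pos'].round())
```

```text
start [297.94 210.18] 50
now [296.32653061 210.57142857] 49
[(np.int32(22), array([293., 211.])), (np.int32(23), array([301., 209.])), (np.int32(41), array([225., 235.])), (np.int32(81), array([186., 265.])), (np.int32(87), array([204., 273.])), (np.int32(92), array([156., 312.])), (np.int32(268), array([213., 335.]))]
gap to things: tcp above [626.  26. 265.]
```

```bash
python3 -c "
from bench import job; print(job.hand_in())"
```

```text
the job is handed in; nothing more can be done
None
```

I handed the job in: dock switched off, both loose probes stood in the right pot and both loose pestles in the left, then the lever pulled fully back on; the final camera check showed nothing else moved.

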